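# Ease the ratchet clamp one notch

### The job

The washing-machine hub in the blue ratchet clamp is squeezed one notch too tight. With a fingertip on its thumb tab, tip the red pawl up well clear of the teeth, push the hand wheel's top spoke so that the wheel turns back just one notch (the top going towards the pawl's pivot), then push the pawl down again until it is fully seated in its new tooth gap. Push gently, never turn the wheel the tightening way beyond its slack, grip and lift nothing, and leave the tools and parts lying about where they are.

Things in the scene. Friction and masses are not known exactly. Their poses are not given: they have to be found in the camera images.
- clamp: Blue bench clamp with a ratchet, bolted down. Base plate 260 mm (x) by 270 mm (y, -155 to +115), 12 mm thick; origin on the bench under the ratchet wheel, z up, x pointing from the wheel to the pawl's pivot (roughly away from the robot). Two blue side plates at y = +-18 mm rise to 187 mm only at the pivot. At y = -90 mm a steel jaw (top 102 mm up) driven by the axle presses an aluminium hub.
- axle (a point): Point on the axle in the plane of the hand spokes (clamp frame: 0, 70, 115 mm). The axle runs along the clamp's y. The steel ratchet wheel (10 saw teeth 12 mm high, 65 mm radius to the tips, 14 mm thick) stands upright on it at the clamp's y = 0.
- pivot (a point): Point on the pawl's hinge axis, which runs along the clamp's y, in the middle of the pawl (clamp frame: 85, 0, 175 mm).
- spoke_end (a point): Outer end of the uppermost of four hand spokes (90 degrees apart, fixed to the axle and ratchet wheel), 90 mm from the axle. A spoke is a round bar 12 mm thick, its outer 35 mm a black sleeve 18 mm thick. At the start this spoke leans 19 to 25 degrees from upright to the clamp's -x; backward turning carries its end to the clamp's +x.
- pawl_tab (a point): Middle of the top edge of the pawl's thumb tab: a red upright plate 24 mm wide (clamp's y), 6 mm thick (x), standing 55 mm above the pawl's arm. Pawl down: its top is 248 mm above the bench and 22 mm from the pivot to -x. Pushing the tab to the clamp's +x tips the pawl up; pushing it to -x brings it down.
- pawl_nose (a point): Middle of the upper face of the red pawl's arm above its claw, 71 mm from the pivot towards -x of the clamp, 197 mm above the bench when seated. The arm is 14 mm wide.
- wheel (a joint): Turn of ratchet wheel and spokes, rad. Growing = backward (top goes to the clamp's +x), which opens the jaw 12 mm per rad. One notch is 0.628. At 0 a tooth bears on the seated pawl, which blocks it; the play in a gap is about 0.2, so it starts at -0.15 to -0.05, and one notch back the pawl seats freely from 0.43 to 0.59. Friction (0.22 N m, 3 N at the spoke's end) holds it where it is left.
- pawl (a joint): Lift of the pawl, rad: 0 = fully seated (stop), growing as it tips up, stop at 1.1. The claw clears the tooth tips above about 0.17. Stiff hinge (about 0.09 N m, 1.5 N at the tab): stays where it is left, up or down; the pawl does not drop by itself.
- socket: plain steel socket, cylinder 24 mm across, 50 mm tall, standing on the clamp's base plate; origin at the centre of its underside. Leave alone.
- bearing: steel ball-bearing ring, 52 mm outside, 24 mm bore, 15 mm tall, lying flat on the clamp's base plate; origin at the centre of its underside. Leave alone.
- screwdriver: screwdriver with red handle lying on the bench near the clamp. Leave alone.
- wrench: steel spanner lying on the bench near the clamp. Leave alone.
- oil: yellow oil bottle with red cap, 52 mm across, 130 mm tall, standing on the bench; origin at the centre of its underside. Leave alone.
- pliers: red-handled pliers, about 165 mm long, lying on the bench. Leave alone.
- drum_bolt: steel bolt standing on its 24 mm head, 45 mm tall; origin at the centre of its underside. Leave alone.

How it is judged:
On the way, in this order (a step that is already met when the one before it is completed fails the run):
1. the pawl is tipped up clear of the teeth (0.3 rad or more) while the wheel is still in its old notch (value of joint pawl above 0.3 rad and value of joint wheel between -0.3 and 0.15 rad), for 0.2 s.
2. with the pawl up, the wheel is pushed back to the next notch (0.36 to 0.76 rad) (value of joint pawl above 0.15 rad and value of joint wheel between 0.36 and 0.76 rad), for 0.2 s.
At the end, for the whole second after the job is handed in: The wheel rests one notch back (wheel joint 0.36 to 0.68 rad), the pawl is seated (pawl joint below 0.06 rad), and all loose tools and parts are within 20 mm of where they began (value of joint wheel between 0.36 and 0.68 rad and value of joint pawl below 0.06 rad and velocity of joint wheel between -0.05 and 0.05 rad/s and velocity of joint pawl below 0.05 rad/s and distance of each of socket, bearing, screwdriver, wrench, oil, pliers, drum_bolt from where it was at the start of the episode below 0.02 m); the robot touches nothing.
It fails at once if the wheel is let back by more than one notch (beyond 0.95 rad) (value of joint wheel above 0.95 rad).
It fails at once if the wheel is turned forward, tightening the clamp (below -0.35 rad) (value of joint wheel below -0.35 rad).
It fails at once if the clamp is gripped hard or shoved (over 40 N between fingers and clamp) (contact force between the fingers and clamp above 40 N).
It fails at once if a loose tool or part is knocked, carried or lifted (moved over 30 mm) (distance of any of socket, bearing, screwdriver, wrench, oil, pliers, drum_bolt from where it was at the start of the episode above 0.03 m).
It also fails if it takes over 51 s, if anything falls off the work surface, if the arm or the gripper's body presses on something with over 40 N, if the wrist force passes 120 N, or if a joint passes its speed limit or range.

### The arm

A 6-joint arm with a two-finger parallel gripper is mounted at the origin on the work surface. World frame = base frame: x ahead of the robot, y to its left, z up, the work surface at z = 0. Lengths are in m, angles in rad, forces in N, time in s.
With the tool pointing down it reaches from about 0.3 to 0.775 m from the base axis. Payload 14.6 kg.
Tool frame: the origin (TCP) lies at the very end of the fingers, on their centre line; the grasp point (between the pads) lies 19 mm behind it; z points along the fingers, y is the direction in which the jaws open and shut (so a half turn about z gives the same grasp; the last joint's range is limited). The gripper opens to 94 mm and grips with 3 to 60 N. Pads are 16 mm wide; open, the fingers measure 119 mm over their backs; the gripper's body (75 mm by 177 mm) begins 78 mm behind the grasp point.
Start: joints at [-1.325, 0.3, 1.521, -0, 1.321, -0.067], TCP at [0.169, -0.523, 0.205] pointing down, gripper open.
Joint ranges: [-3.03, 3.03], [-0.79, 2.21], [0.23, 2.52], [-1.04, 4.18], [0, 3.07], [-2.55, 2.55]. Speed limits (rad/s): [2.22, 2.22, 2.57, 3.14, 3.14, 3.14].

### API

Orientations are given as [roll, pitch, yaw] about the fixed x, y, z axes, in that order (R = Rz(yaw) Ry(pitch) Rx(roll)).
In Python, from station import get_obs, vision, hand_in gives the robot as it stands.
- The arm moves only by the tool play_rows, never from a script. Its argument "moves" is a list of rows, each an object with "claw": the opening, from 0 (shut) to 1 (fully open); "linear": the shift along the tool's x, y, z in mm, a list of three; "turn": the turn, a rotation vector about the tool's x, y, z in rad, a list of three. In form: [{"claw": claw, "linear": [tx, ty, tz], "turn": [ax, ay, az]}, ...]. A call has 1 to 8 rows; each row is the pose to reach, as a shift and turn from the pose measured when the call began, along the tool's axes at that moment; what a row does not reach only later rows make up. A row lasts 1/8 s, in which the tool goes at most 62.5 mm and 10.7 degrees, less where a joint would pass 70% of its speed; a pose out of reach is approached as far as the arm can. A call with a gripper value outside its range is refused whole. The fingers move at their own pace and stop on an object; "force" is the grip in N (left out, the last holds). Time passes only in rows, so rows that repeat a pose let the fingers close. It gives the time, the measured TCP pose, the force and the opening at its end, in the units of the state.
- get_obs(): the state, without advancing time (a new reading comes with each control period).
- vision.camera(name): name is "scene" or "top"; returns the picture (420x560x3 uint8, blue, green, red); there is no depth.
- vision.camera_info(name): a dict with "camera_matrix" (3x3 intrinsics, pixels), "rvec" (rotation vector, rad) and "tvec" (3), from world to camera coordinates, as OpenCV has them. Camera axes: x right, y down, z forward; pixel columns grow to the right and rows downward; lengths in m; the calibration is good to about 2 mm. A picture is of the moment at which its call begins. camera_info takes no time and is no camera call.
- hand_in(): hands the job in, once; it reports no verdict.
The state is a dict: "time_s": time; "qpos": joint angles; "joint_vel": joint speeds; "tau": joint torques, N m; "ee_pos": TCP position; "eef_rot": TCP orientation; "force": force on the tool from outside, world axes, zero at the start; "moment": the same for the moment, N m; "grip_width": finger opening in m.
Only numpy, scipy, OpenCV 4.12 (cv2) and the standard library are available. Lean on these libraries where they do the work, as an engineer would, in place of code of your own. Each camera call takes 0.05 s, during which the arm holds its last target.

## Working session

There is one attempt and no reset: what is moved stays moved. The work goes in short steps, Python scripts to look and compute and a tool call to move; the robot and the scene stay as the last step left them, time stands still between calls to the robot, and variables do not carry over. Pictures are saved under pics/ and viewed, and the job is handed in when it is done.

Besides the shell and the picture viewer there is one more tool, called after ">>>" in YAML: its name, and indented under it one key for each argument. play_rows: Moves the arm, as the interface text tells. Its arguments: {"type":"object","properties":{"moves":{"type":"array","items":{"type":"object","properties":{"claw":{"type":"number"},"linear":{"type":"array","items":{"type":"number"}},"turn":{"type":"array","items":{"type":"number"}}}}},"force":{"type":"number"}},"required":["moves"]}

```bash
mkdir -p pics; python3 - <<'E'
from station import get_obs, vision
import cv2
o=get_obs();print(o)
for n in("scene","top"):
    cv2.imwrite(f"pics/{n}0.png",vision.camera(n));print(n,vision.camera_info(n))
E
```

```text
{'time_s': 0.0, 'qpos': array([-1.32458901e+00,  3.00457874e-01,  1.52157556e+00,  1.04723808e-05,
        1.32070856e+00, -6.65816627e-02]), 'joint_vel': array([-1.93693216e-04,  2.54590862e-04,  8.90108272e-04,  5.75629767e-05,
        1.67237590e-03, -5.49011931e-04]), 'tau': array([ 7.69855487e-04, -5.31806982e+01, -3.52738130e+01,  7.08738528e-02,
        2.43731408e-02, -6.63913033e-05]), 'ee_pos': array([ 0.16918766, -0.52305503,  0.20489592]), 'eef_rot': array([-3.14044653e+00, -8.65898873e-05,  3.12786333e-01]), 'force': array([-0.70375125, -0.66525992,  0.06373149]), 'moment': array([ 0.012042  , -0.0050315 , -0.01923994]), 'grip_width': 0.09402623401555198}
scene {'camera_matrix': array([[434.21295415,   0.        , 283.50306151],
       [  0.        , 434.21295415, 202.81787415],
       [  0.        ,   0.        ,   1.        ]]), 'rvec': array([ 1.29973784,  2.31541235, -0.87220551]), 'tvec': array([ 0.2123129 , -0.29482108,  1.4994867 ])}
top {'camera_matrix': array([[539.47236532,   0.        , 274.15635474],
       [  0.        , 539.47236532, 206.66744087],
       [  0.        ,   0.        ,   1.        ]]), 'rvec': array([ 2.11623839, -2.17779202,  0.14330123]), 'tvec': array([0.11848908, 0.57167627, 1.47967173])}
```

View pics/scene0.png

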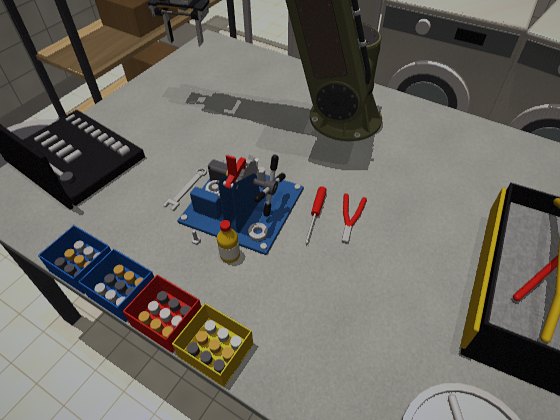

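View pics/top0.png

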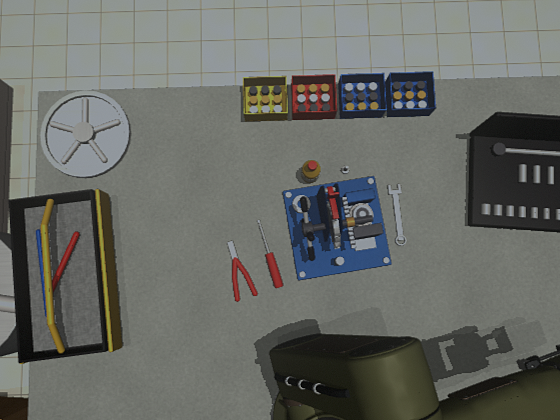

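The scene view shows the clamp centred near (240,210). In the top view the blue plate spans about (282–392, 178–280). I'll zoom in on both.

```bash
python3 - <<'E'
import cv2
a=cv2.imread("pics/scene0.png")[140:270,160:320];cv2.imwrite("pics/s0c.png",cv2.resize(a,None,fx=4.6,fy=4.6,interpolation=cv2.INTER_CUBIC))
a=cv2.imread("pics/top0.png")[165:290,270:410];cv2.imwrite("pics/t0c.png",cv2.resize(a,None,fx=4.6,fy=4.6,interpolation=cv2.INTER_CUBIC))
E
```

```text
(no output)
```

View pics/s0c.png

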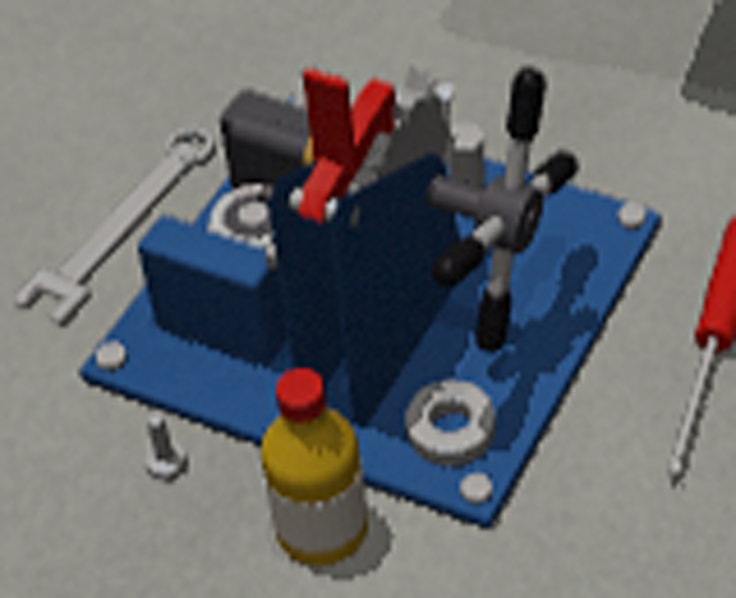

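View pics/t0c.png

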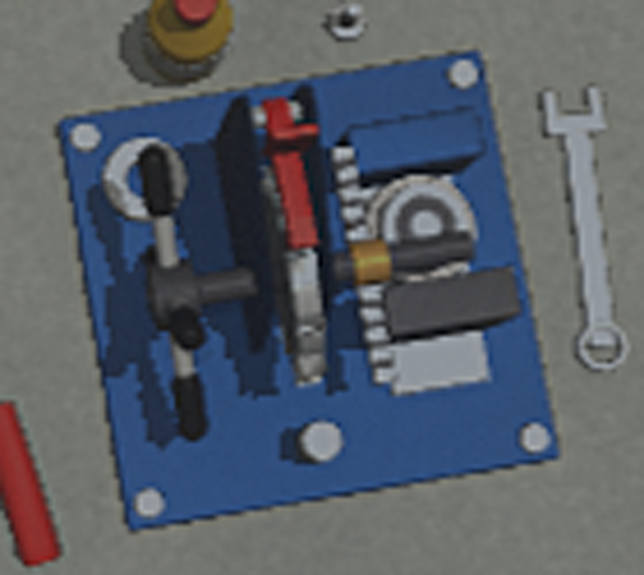

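The crops show what I need. In the top crop: plate corners (62,122), (478,52), (557,457), (133,530), tab about (297,130), top spoke end about (187,325). In the scene crop: tab top edge about (326,75), spoke end about (528,73). Next I'll fit the clamp pose.

```bash
cat > h.py <<'E'
import numpy as np, cv2
from scipy.optimize import least_squares
from station import vision
CI={n:vision.camera_info(n) for n in("scene","top")}
def proj(n,P):
    c=CI[n];return cv2.projectPoints(np.array(P,float).reshape(-1,1,3),c["rvec"],c["tvec"],c["camera_matrix"],None)[0].reshape(-1,2)
T=lambda u,v:(270+u/4.6,165+v/4.6)
S=lambda u,v:(160+u/4.6,140+v/4.6)
def world(p,c):
    x,y,a=p[:3];c=np.atleast_2d(c)
    return np.c_[x+np.cos(a)*c[:,0]-np.sin(a)*c[:,1],y+np.sin(a)*c[:,0]+np.cos(a)*c[:,1],c[:,2]]
E
cat > fit.py <<'E'
from h import *
def model(p):
    ox,th=p[3],p[4]
    pl=[[ox+.13,.115,.012],[ox+.13,-.155,.012],[ox-.13,-.155,.012],[ox-.13,.115,.012]]
    tab=[[.063,0,.248]]
    sp=[[.090*np.sin(th),.07,.115+.090*np.cos(th)]]
    hub=[[0,.07,.115]]
    return pl,tab,sp,hub
obsT=np.array([T(62,122),T(478,52),T(557,457),T(133,530),T(295,130),T(188,325)])
obsS=np.array([S(80,375),S(492,524),S(660,215),S(326,75),S(528,73)])
def res(p):
    pl,tab,sp,hub=model(p)
    a=proj("top",world(p,pl+tab+sp))
    b=proj("scene",world(p,[pl[1],pl[0],pl[3]]+tab+sp))
    return np.r_[(a-obsT).ravel(),(b-obsS).ravel()]
r=least_squares(res,[.5,-.1,.15,0,-.38],loss="soft_l1")
print(r.x,np.degrees(r.x[[2,4]]));print(res(r.x).reshape(-1,2).round(1))
p=r.x;pl,tab,sp,hub=model(p)
for k,v in dict(tab=tab,sp=sp,hub=hub,piv=[[.085,0,.175]],nose=[[.014,0,.197]]).items(): print(k,world(p,v).round(4),(proj("top",world(p,v))-[270,165])*4.6,(proj("scene",world(p,v))-[160,140])*4.6)
np.save("p.npy",p)
E
python3 fit.py
```

```text
[ 5.11089749e-01 -5.21551510e-02  1.41223656e-01  1.61109980e-04
 -2.86851736e-01] [  8.09151943 -16.43539381]
[[-2.1 -0.5]
 [-0.4 -1. ]
 [ 0.3  0.1]
 [-1.8  0.5]
 [-0.9  0.5]
 [-0.6  0.3]
 [-1.2 -0.9]
 [-0.7 -0.8]
 [ 0.1 -1.3]
 [-0.7  0.1]
 [-1.  -0.3]]
tab [[ 0.5735 -0.0433  0.248 ]] [[290.93263291 132.09699567]] [[323.0099865   75.38885713]]
sp [[0.476  0.0136 0.2013]] [[185.18800047 326.29275164]] [[523.45002471  71.78824304]]
hub [[0.5012 0.0171 0.115 ]] [[168.53747114 295.55442478]] [[507.54486153 213.6642855 ]]
piv [[ 0.5952 -0.0402  0.175 ]] [[270.49457739 114.94522458]] [[316.14288114 204.76021835]]
nose [[ 0.525  -0.0502  0.197 ]] [[297.93695626 234.3582317 ]] [[374.62485055  88.59866607]]
```

Fit residuals are about 1 px (2 mm), which is good enough because I'll approach by touch. I'll add a helper that turns clamp-frame targets into tool shifts.

```bash
cat > go.py <<'E'
import sys,numpy as np
from h import world
from station import get_obs
from scipy.spatial.transform import Rotation as Ro
p=np.load("p.npy");o=get_obs()
R=Ro.from_euler("xyz",o["eef_rot"])
W=np.array([world(p,np.zeros(3))[0]])
a=p[2];d=o["ee_pos"]-[p[0],p[1],0]
print("t",round(o["time_s"],2),"tcp clamp mm",(np.array([np.cos(a)*d[0]+np.sin(a)*d[1],-np.sin(a)*d[0]+np.cos(a)*d[1],d[2]])*1e3).round(1),"rot",o["eef_rot"].round(3),"F",o["force"].round(1),"q",o["qpos"].round(2))
Rt=Ro.from_euler("xyz",[np.pi,0,a])
print("turn",(R.inv()*Rt).as_rotvec().round(3))
for s in sys.argv[1:]:
    t=world(p,np.array(eval(s))/1e3)[0]
    print(s,"world",t.round(3),"lin",(R.inv().apply(t-o["ee_pos"])*1e3).round(1))
E
python3 go.py "[37,0,340]" "[37,0,232]"
```

```text
t 0.1 tcp clamp mm [-404.8 -418.1  204.9] rot [-3.141 -0.     0.313] F [ 0.2 -0.8  0.2] q [-1.32  0.3   1.52 -0.    1.32 -0.07]
turn [-0.001  0.     0.172]
[37,0,340] world [ 0.548 -0.047  0.34 ] lin [ 506.7 -336.7 -134.7]
[37,0,232] world [ 0.548 -0.047  0.232] lin [ 506.7 -336.6  -26.7]
```

>>> play_rows:
  moves:
    - {"claw": 0, "linear": [0, 0, -60], "turn": [0, 0, 0.05]}
    - {"claw": 0, "linear": [20, -13, -115], "turn": [0, 0, 0.1]}
    - {"claw": 0, "linear": [65, -43, -135], "turn": [0, 0, 0.172]}
    - {"claw": 0, "linear": [115, -76, -135], "turn": [0, 0, 0.172]}
    - {"claw": 0, "linear": [165, -110, -135], "turn": [0, 0, 0.172]}
    - {"claw": 0, "linear": [215, -143, -135], "turn": [0, 0, 0.172]}
    - {"claw": 0, "linear": [265, -176, -135], "turn": [0, 0, 0.172]}
    - {"claw": 0, "linear": [315, -210, -135], "turn": [0, 0, 0.172]}
  force: 10

```text
time_s: 1.1
ee_pos: [0.4051, -0.2247, 0.3401]
eef_rot: [-3.14, 0.0, 0.141]
force: [0.6, -0.4, -0.5]
grip_width: 0.0173
```

```bash
python3 go.py "[37,0,340]" "[37,0,232]"
```

```text
t 1.1 tcp clamp mm [-129.2 -155.9  340.1] rot [-3.14   0.     0.141] F [ 0.6 -0.4 -0.5] q [-0.59  0.03  1.52  0.    1.59  0.84]
turn [-0.001  0.    -0.001]
[37,0,340] world [ 0.548 -0.047  0.34 ] lin [ 166.1 -156.     0.2]
[37,0,232] world [ 0.548 -0.047  0.232] lin [ 166.1 -155.9  108.2]
```

>>> play_rows:
  moves:
    - {"claw": 0, "linear": [40, -40, 0], "turn": [0, 0, 0]}
    - {"claw": 0, "linear": [80, -78, 0], "turn": [0, 0, 0]}
    - {"claw": 0, "linear": [120, -117, 0], "turn": [0, 0, 0]}
    - {"claw": 0, "linear": [156, -152, 0], "turn": [0, 0, 0]}
    - {"claw": 0, "linear": [161, -156, 20], "turn": [0, 0, 0]}
    - {"claw": 0, "linear": [161, -156, 50], "turn": [0, 0, 0]}
    - {"claw": 0, "linear": [161, -156, 70], "turn": [0, 0, 0]}
    - {"claw": 0, "linear": [161, -156, 80], "turn": [0, 0, 0]}

```text
time_s: 2.1
ee_pos: [0.5423, -0.0475, 0.259]
eef_rot: [-3.14, 0.002, 0.141]
force: [-0.2, 0.2, 0.8]
grip_width: 0.0004
```

```bash
python3 - <<'E'
from station import vision
import cv2
a=vision.camera("scene");cv2.imwrite("pics/s1.png",cv2.resize(a[110:240,180:300],None,fx=4.6,fy=4.6,interpolation=cv2.INTER_CUBIC))
a=vision.camera("top");cv2.imwrite("pics/t1.png",cv2.resize(a[165:290,270:410],None,fx=4.6,fy=4.6,interpolation=cv2.INTER_CUBIC))
E
python3 go.py "[37,0,232]"
```

```text
t 2.2 tcp clamp mm [3.160e+01 1.000e-01 2.595e+02] rot [-3.14e+00  2.00e-03  1.41e-01] F [ 0.3 -0.   0.2] q [-0.16  0.25  1.46  0.    1.44  1.27]
turn [-0.002  0.002 -0.001]
[37,0,232] world [ 0.548 -0.047  0.232] lin [ 5.4  0.1 27.5]
```

View pics/s1.png

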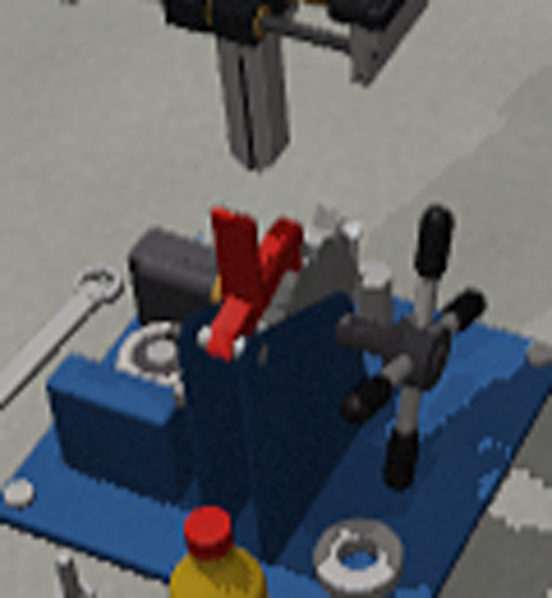

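View pics/t1.png

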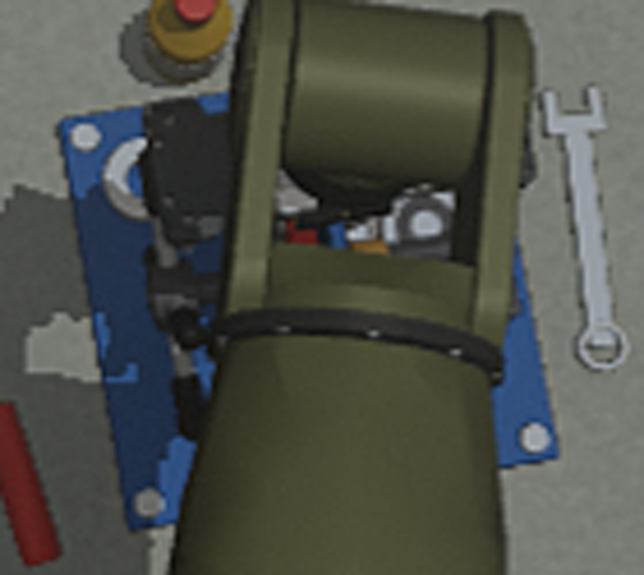

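The fingertip shows at scene crop (258,168), above and behind the tab, whose top is near (234,212). I'll compare that with the projected TCP.

```bash
python3 - <<'E'
from h import *
from station import get_obs
p=np.load("p.npy");o=get_obs()
f=lambda P:((proj("scene",P)-[180,110])*4.6).round(0)
print(f(o["ee_pos"]),f(world(p,[[.063,0,.248]])))
E
```

```text
[[258. 158.]] [[231. 213.]]
```

>>> play_rows:
  moves:
    - {"claw": 0, "linear": [0, 1, 14], "turn": [0, 0, 0]}
    - {"claw": 0, "linear": [0, 1, 27], "turn": [0, 0, 0]}
    - {"claw": 0, "linear": [6, 1, 27], "turn": [0, 0, 0]}
    - {"claw": 0, "linear": [12, 1, 27], "turn": [0, 0, 0]}
    - {"claw": 0, "linear": [16, 1, 27], "turn": [0, 0, 0]}
    - {"claw": 0, "linear": [20, 1, 27], "turn": [0, 0, 0]}
    - {"claw": 0, "linear": [24, 1, 27], "turn": [0, 0, 0]}

```text
time_s: 3.08
ee_pos: [0.5664, -0.0452, 0.2327]
eef_rot: [-3.14, 0.002, 0.141]
force: [-3.3, -0.4, 1.5]
grip_width: 0.0002
```

>>> play_rows:
  moves:
    - {"claw": 0, "linear": [4, 0, 0], "turn": [0, 0, 0]}
    - {"claw": 0, "linear": [8, 0, 0], "turn": [0, 0, 0]}
    - {"claw": 0, "linear": [12, 0, 0], "turn": [0, 0, 0]}
    - {"claw": 0, "linear": [16, 0, 0], "turn": [0, 0, 0]}
    - {"claw": 0, "linear": [20, 0, 0], "turn": [0, 0, 0]}
    - {"claw": 0, "linear": [24, 0, 0], "turn": [0, 0, 0]}
    - {"claw": 0, "linear": [28, 0, 0], "turn": [0, 0, 0]}
    - {"claw": 0, "linear": [28, 0, 0], "turn": [0, 0, 0]}

```text
time_s: 4.08
ee_pos: [0.5943, -0.0412, 0.2323]
eef_rot: [-3.14, 0.002, 0.141]
force: [-0.3, 0.1, 1.1]
grip_width: 0.0004
```

```bash
python3 - <<'E'
from station import vision
import cv2
a=vision.camera("scene");cv2.imwrite("pics/s2.png",cv2.resize(a[110:240,180:300],None,fx=4.6,fy=4.6,interpolation=cv2.INTER_CUBIC))
E
python3 go.py "[-62,70,300]"
```

```text
t 4.12 tcp clamp mm [ 83.8  -0.9 232.4] rot [-3.14e+00  2.00e-03  1.41e-01] F [-0.4  0.6  0.9] q [-0.13  0.39  1.34  0.    1.41  1.3 ]
turn [-0.002  0.002 -0.001]
[-62,70,300] world [0.44  0.008 0.3  ] lin [-146.   -70.9  -67.3]
```

View pics/s2.png

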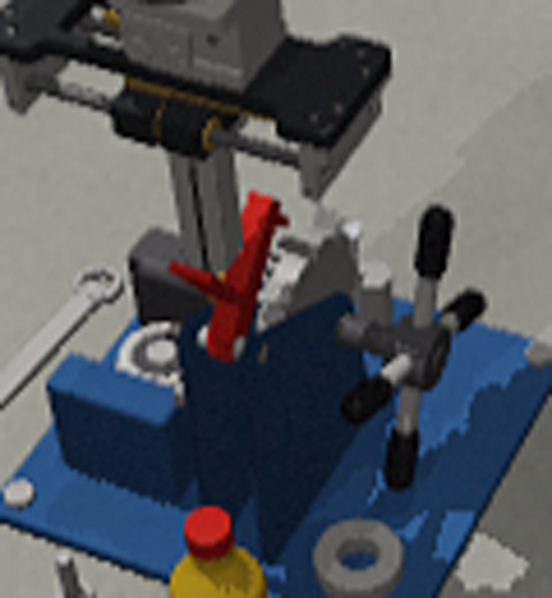

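The pawl is clearly up: the nose is now at (262,200), the tab has tipped towards the camera, and the spoke has not moved. Next I'll back off straight up and go round to the -x side of the spoke.

>>> play_rows:
  moves:
    - {"claw": 0, "linear": [-3, 0, 0], "turn": [0, 0, 0]}
    - {"claw": 0, "linear": [-3, 0, -25], "turn": [0, 0, 0]}
    - {"claw": 0, "linear": [-3, 0, -67], "turn": [0, 0, 0]}
    - {"claw": 0, "linear": [-40, -18, -70], "turn": [0, 0, 0]}
    - {"claw": 0, "linear": [-80, -38, -70], "turn": [0, 0, 0]}
    - {"claw": 0, "linear": [-120, -58, -70], "turn": [0, 0, 0]}
    - {"claw": 0, "linear": [-146, -71, -70], "turn": [0, 0, 0]}
    - {"claw": 0, "linear": [-146, -71, -60], "turn": [0, 0, 0]}

```text
time_s: 5.12
ee_pos: [0.4391, 0.0089, 0.2936]
eef_rot: [-3.141, -0.001, 0.141]
force: [0.9, -0.0, -0.4]
grip_width: 0.0003
```

```bash
python3 - <<'E'
from station import vision
import cv2
a=vision.camera("scene");cv2.imwrite("pics/s3.png",cv2.resize(a[110:240,180:300],None,fx=4.6,fy=4.6,interpolation=cv2.INTER_CUBIC))
E
python3 go.py "[-62,70,180]" "[-48,70,180]"
```

```text
t 5.17 tcp clamp mm [-62.4  70.2 291.6] rot [-3.14e+00  2.00e-03  1.41e-01] F [ 0.5 -0.  -0.4] q [-0.06 -0.01  1.67  0.    1.48  1.37]
turn [-0.002  0.002 -0.   ]
[-62,70,180] world [0.44  0.008 0.18 ] lin [  0.6   0.4 111.6]
[-48,70,180] world [0.454 0.01  0.18 ] lin [ 14.6   0.4 111.6]
```

View pics/s3.png

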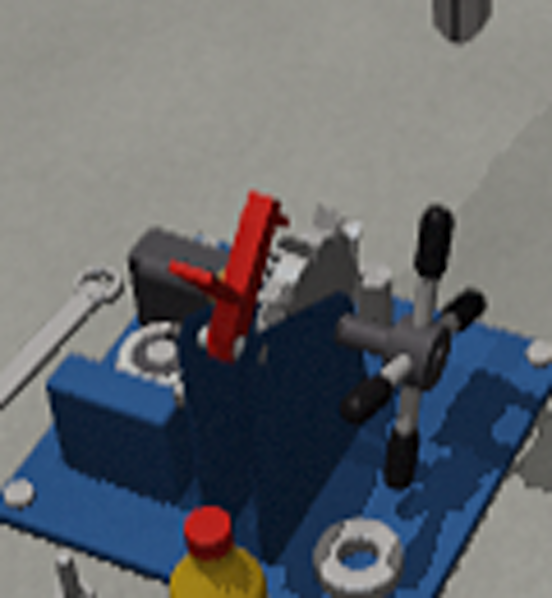

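>>> play_rows:
  moves:
    - {"claw": 0, "linear": [0, 0, 45], "turn": [0, 0, 0]}
    - {"claw": 0, "linear": [0, 0, 85], "turn": [0, 0, 0]}
    - {"claw": 0, "linear": [0, 0, 112], "turn": [0, 0, 0]}
    - {"claw": 0, "linear": [0, 0, 112], "turn": [0, 0, 0]}
    - {"claw": 0, "linear": [5, 0, 112], "turn": [0, 0, 0]}
    - {"claw": 0, "linear": [10, 0, 112], "turn": [0, 0, 0]}
    - {"claw": 0, "linear": [14, 0, 112], "turn": [0, 0, 0]}
    - {"claw": 0, "linear": [18, 0, 112], "turn": [0, 0, 0]}

```text
time_s: 6.18
ee_pos: [0.4571, 0.0112, 0.1799]
eef_rot: [-3.14, 0.002, 0.141]
force: [-4.0, -0.9, 3.6]
grip_width: 0.0007
```

```bash
python3 go.py "[-4,70,180]"; python3 - <<'E'
from h import *
p=np.load("p.npy")
for th in (-25,-20,-16,0,8,13,18):
    t=np.radians(th)
    P=[[r*np.sin(t+k*np.pi/2),.07,.115+r*np.cos(t+k*np.pi/2)] for k,r in((0,.09),(1,.09),(2,.09),(3,.09))]+[[0,.07,.115]]
    print(th,((proj("scene",world(p,P))-[180,110])*4.6).round(0).tolist())
E
```

```text
t 6.17 tcp clamp mm [-44.5  70.3 179.9] rot [-3.14e+00  2.00e-03  1.41e-01] F [-4.  -0.9  3.6] q [-0.06  0.12  1.8   0.    1.22  1.37]
turn [-0.001  0.002 -0.   ]
[-4,70,180] world [0.497 0.017 0.18 ] lin [40.5  0.3 -0.2]
-25 [[441.0, 202.0], [349.0, 406.0], [392.0, 492.0], [473.0, 305.0], [416.0, 352.0]]
-20 [[436.0, 206.0], [348.0, 419.0], [397.0, 486.0], [475.0, 293.0], [416.0, 352.0]]
-16 [[431.0, 210.0], [347.0, 429.0], [401.0, 481.0], [476.0, 284.0], [416.0, 352.0]]
0 [[412.0, 235.0], [346.0, 464.0], [419.0, 455.0], [479.0, 250.0], [416.0, 352.0]]
8 [[402.0, 251.0], [348.0, 478.0], [428.0, 440.0], [478.0, 235.0], [416.0, 352.0]]
13 [[396.0, 262.0], [350.0, 485.0], [433.0, 429.0], [477.0, 227.0], [416.0, 352.0]]
18 [[390.0, 274.0], [352.0, 491.0], [438.0, 418.0], [476.0, 220.0], [416.0, 352.0]]
```

The finger made contact at clamp x ≈ -44.5, as predicted (-47), and the start lean is about 21°. Pushing on, a bit short of target.

>>> play_rows:
  moves:
    - {"claw": 0, "linear": [4, 0, 0], "turn": [0, 0, 0]}
    - {"claw": 0, "linear": [8, 0, 0], "turn": [0, 0, 0]}
    - {"claw": 0, "linear": [12, 0, 0], "turn": [0, 0, 0]}
    - {"claw": 0, "linear": [16, 0, 0], "turn": [0, 0, 0]}
    - {"claw": 0, "linear": [20, 0, 0], "turn": [0, 0, 0]}
    - {"claw": 0, "linear": [24, 0, 0], "turn": [0, 0, 0]}
    - {"claw": 0, "linear": [28, 0, 0], "turn": [0, 0, 0]}
    - {"claw": 0, "linear": [32, 0, 0], "turn": [0, 0, 0]}

```text
time_s: 7.18
ee_pos: [0.4891, 0.0157, 0.1798]
eef_rot: [-3.14, 0.002, 0.141]
force: [-4.3, -1.4, 3.2]
grip_width: 0.0003
```

>>> play_rows:
  moves:
    - {"claw": 0, "linear": [3, 0, 0], "turn": [0, 0, 0]}
    - {"claw": 0, "linear": [6, 0, 0], "turn": [0, 0, 0]}
    - {"claw": 0, "linear": [6, 0, 0], "turn": [0, 0, 0]}

```text
time_s: 7.55
ee_pos: [0.4953, 0.0166, 0.1798]
eef_rot: [-3.14, 0.002, 0.141]
force: [-2.1, -0.5, 1.9]
grip_width: 0.0004
```

```bash
python3 - <<'E'
from station import vision
import cv2
a=vision.camera("scene");cv2.imwrite("pics/s4.png",cv2.resize(a[110:240,180:300],None,fx=4.6,fy=4.6,interpolation=cv2.INTER_CUBIC))
E
python3 go.py "[-2,70,180]"
```

```text
t 7.6 tcp clamp mm [ -6.   70.3 179.8] rot [-3.14e+00  2.00e-03  1.41e-01] F [-0.7 -1.1  1.1] q [-0.04  0.2   1.7   0.    1.24  1.39]
turn [-0.001  0.002 -0.   ]
[-2,70,180] world [0.499 0.017 0.18 ] lin [ 4.   0.3 -0.2]
```

View pics/s4.png

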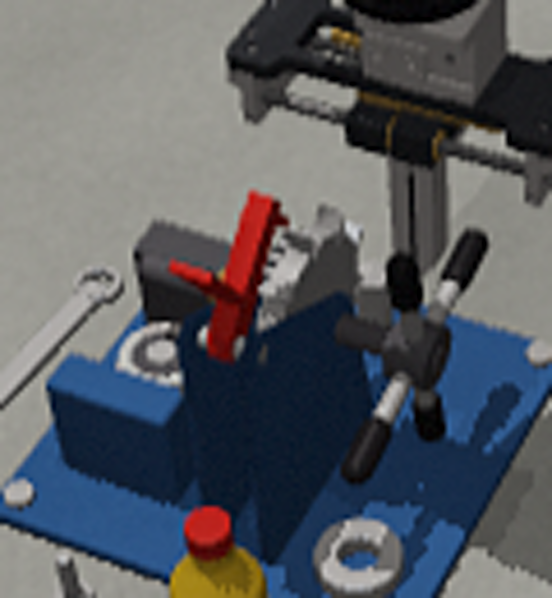

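The spoke ends are now at (403,257), (430,437) and (478,235), so the spoke angle is about 9–10° and the joint about 0.44. I'll push 4 mm more to centre it in the seating range.

>>> play_rows:
  moves:
    - {"claw": 0, "linear": [2, 0, 0], "turn": [0, 0, 0]}
    - {"claw": 0, "linear": [4, 0, 0], "turn": [0, 0, 0]}
    - {"claw": 0, "linear": [4, 0, 0], "turn": [0, 0, 0]}
    - {"claw": 0, "linear": [-2, 0, 0], "turn": [0, 0, 0]}
    - {"claw": 0, "linear": [-16, 0, 0], "turn": [0, 0, 0]}

```text
time_s: 8.22
ee_pos: [0.4789, 0.0144, 0.1797]
eef_rot: [-3.14, 0.002, 0.141]
force: [-0.8, 0.6, -0.3]
grip_width: 0.0007
```

```bash
python3 - <<'E'
from station import vision
import cv2
a=vision.camera("scene");cv2.imwrite("pics/s5.png",cv2.resize(a[110:240,180:300],None,fx=4.6,fy=4.6,interpolation=cv2.INTER_CUBIC))
E
python3 go.py "[-20,70,320]" "[150,0,320]"
```

```text
t 8.28 tcp clamp mm [-24.   70.5 179.7] rot [-3.14e+00  2.00e-03  1.41e-01] F [-0.5  0.3  0.6] q [-0.05  0.16  1.75  0.    1.23  1.38]
turn [-0.001  0.002 -0.   ]
[-20,70,320] world [0.481 0.014 0.32 ] lin [   3.6    0.3 -140.3]
[150,0,320] world [ 0.66  -0.031  0.32 ] lin [ 173.6   70.3 -140.8]
```

View pics/s5.png

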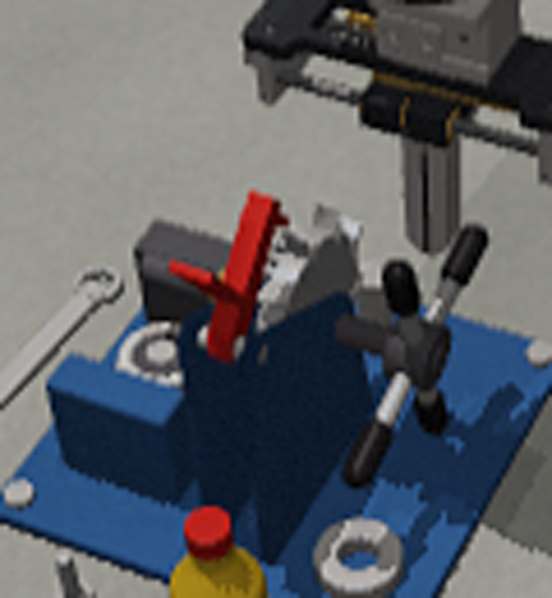

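The spoke end is now at (399,263), about 12–13°, which puts the joint near 0.5 and mid-gap. Next I'll estimate the lift from the tab end (172,266) and the nose.

```bash
python3 - <<'E'
from h import *
p=np.load("p.npy")
for L in (.5,.6,.7,.8,.9):
    rot=lambda x,z:[.085+(x*np.cos(L)+z*np.sin(L))/1e3,0,.175+(z*np.cos(L)-x*np.sin(L))/1e3]
    P=[rot(-22,73),rot(-71,22),rot(-19,73)]
    print(L,((proj("scene",world(p,P))-[180,110])*4.6).round(0).tolist(),np.round(P,3).tolist())
E
```

```text
0.5 [[195.0, 259.0], [261.0, 206.0], [192.0, 265.0]] [[0.101, 0.0, 0.25], [0.033, 0.0, 0.228], [0.103, 0.0, 0.248]]
0.6 [[188.0, 271.0], [256.0, 205.0], [186.0, 277.0]] [[0.108, 0.0, 0.248], [0.039, 0.0, 0.233], [0.111, 0.0, 0.246]]
0.7 [[181.0, 285.0], [250.0, 206.0], [180.0, 291.0]] [[0.115, 0.0, 0.245], [0.045, 0.0, 0.238], [0.117, 0.0, 0.243]]
0.8 [[175.0, 299.0], [243.0, 209.0], [174.0, 305.0]] [[0.122, 0.0, 0.242], [0.051, 0.0, 0.241], [0.124, 0.0, 0.239]]
0.9 [[170.0, 313.0], [236.0, 213.0], [168.0, 319.0]] [[0.129, 0.0, 0.238], [0.058, 0.0, 0.244], [0.13, 0.0, 0.235]]
```

>>> play_rows:
  moves:
    - {"claw": 0, "linear": [0, 0, -50], "turn": [0, 0, 0]}
    - {"claw": 0, "linear": [0, 0, -100], "turn": [0, 0, 0]}
    - {"claw": 0, "linear": [10, 5, -140], "turn": [0, 0, 0]}
    - {"claw": 0, "linear": [50, 20, -140], "turn": [0, 0, 0]}
    - {"claw": 0, "linear": [90, 38, -140], "turn": [0, 0, 0]}
    - {"claw": 0, "linear": [130, 55, -140], "turn": [0, 0, 0]}
    - {"claw": 0, "linear": [172, 70, -140], "turn": [0, 0, 0]}
    - {"claw": 0, "linear": [172, 70, -120], "turn": [0, 0, 0]}

```text
time_s: 9.28
ee_pos: [0.6599, -0.0318, 0.2982]
eef_rot: [-3.14, 0.002, 0.14]
force: [0.2, -0.0, -0.9]
grip_width: 0.0003
```

```bash
python3 - <<'E'
from station import vision
import cv2
a=vision.camera("scene");cv2.imwrite("pics/s6.png",cv2.resize(a[110:240,180:300],None,fx=4.6,fy=4.6,interpolation=cv2.INTER_CUBIC))
E
python3 go.py "[146,0,228]" "[74,0,228]"
```

```text
t 9.32 tcp clamp mm [ 1.485e+02 -1.000e-01  2.949e+02] rot [-3.139  0.006  0.141] F [ 0.   0.7 -3.8] q [-0.1   0.52  1.01  0.    1.62  1.33]
turn [-0.003  0.006 -0.   ]
[146,0,228] world [ 0.656 -0.032  0.228] lin [-2.1  0.1 66.9]
[74,0,228] world [ 0.584 -0.042  0.228] lin [-74.1   0.1  67.3]
```

View pics/s6.png

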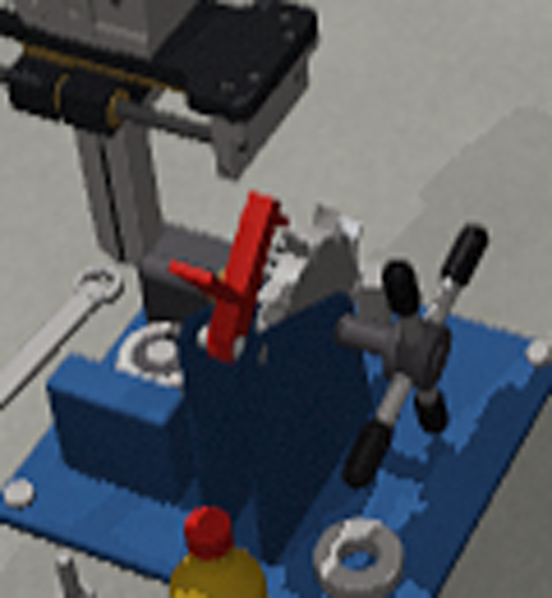

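The finger, tip at about (130,255), is on the camera (+x) side of the tab. The pawl and spoke are unchanged. Descending and starting the push to -x.

>>> play_rows:
  moves:
    - {"claw": 0, "linear": [0, 0, 30], "turn": [0, 0, 0]}
    - {"claw": 0, "linear": [0, 0, 55], "turn": [0, 0, 0]}
    - {"claw": 0, "linear": [0, 0, 67], "turn": [0, 0, 0]}
    - {"claw": 0, "linear": [0, 0, 67], "turn": [0, 0, 0]}
    - {"claw": 0, "linear": [-8, 0, 67], "turn": [0, 0, 0]}
    - {"claw": 0, "linear": [-16, 0, 67], "turn": [0, 0, 0]}
    - {"claw": 0, "linear": [-22, 0, 67], "turn": [0, 0, 0]}
    - {"claw": 0, "linear": [-28, 0, 67], "turn": [0, 0, 0]}

```text
time_s: 10.32
ee_pos: [0.6296, -0.0352, 0.2284]
eef_rot: [-3.139, 0.006, 0.141]
force: [0.8, -0.2, 0.3]
grip_width: 0.0007
```

>>> play_rows:
  moves:
    - {"claw": 0, "linear": [-4, 0, 0], "turn": [0, 0, 0]}
    - {"claw": 0, "linear": [-8, 0, 0], "turn": [0, 0, 0]}
    - {"claw": 0, "linear": [-12, 0, 0], "turn": [0, 0, 0]}
    - {"claw": 0, "linear": [-16, 0, 0], "turn": [0, 0, 0]}
    - {"claw": 0, "linear": [-20, 0, 0], "turn": [0, 0, 0]}

```text
time_s: 10.95
ee_pos: [0.6095, -0.0381, 0.2285]
eef_rot: [-3.139, 0.006, 0.141]
force: [1.2, 2.2, 1.1]
grip_width: 0.0002
```

```bash
python3 - <<'E'
from station import vision
import cv2
a=vision.camera("scene");cv2.imwrite("pics/s7.png",cv2.resize(a[110:240,180:300],None,fx=4.6,fy=4.6,interpolation=cv2.INTER_CUBIC))
E
python3 go.py "[74,0,228]"
```

```text
t 11.0 tcp clamp mm [9.910e+01 1.000e-01 2.285e+02] rot [-3.139  0.006  0.141] F [-0.1  0.5 -0.2] q [-0.12  0.43  1.3   0.    1.42  1.31]
turn [-0.002  0.006 -0.   ]
[74,0,228] world [ 0.584 -0.042  0.228] lin [-25.1   0.1   0.7]
```

View pics/s7.png

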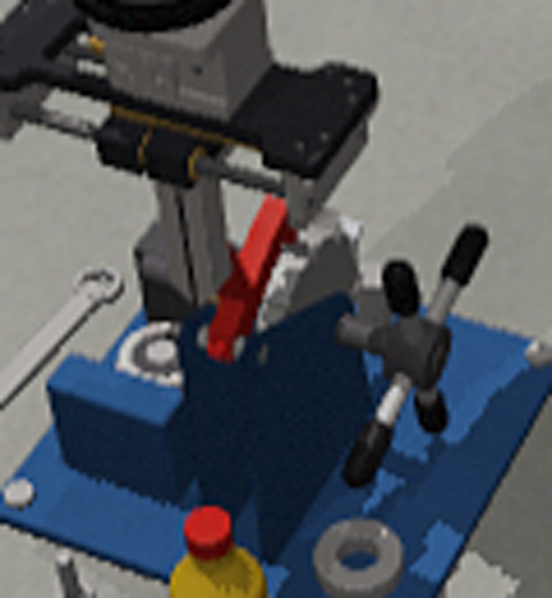

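The tab is being pushed: the nose has dropped to (275,205). Continuing.

>>> play_rows:
  moves:
    - {"claw": 0, "linear": [-4, 0, 0], "turn": [0, 0, 0]}
    - {"claw": 0, "linear": [-8, 0, 0], "turn": [0, 0, 0]}
    - {"claw": 0, "linear": [-12, 0, 0], "turn": [0, 0, 0]}
    - {"claw": 0, "linear": [-15, 0, 0], "turn": [0, 0, 0]}
    - {"claw": 0, "linear": [-18, 0, 0], "turn": [0, 0, 0]}

```text
time_s: 11.62
ee_pos: [0.5912, -0.0407, 0.2286]
eef_rot: [-3.139, 0.006, 0.141]
force: [1.0, 0.1, -1.0]
grip_width: 0.0003
```

>>> play_rows:
  moves:
    - {"claw": 0, "linear": [-1.5, 0, 0], "turn": [0, 0, 0]}
    - {"claw": 0, "linear": [-3, 0, 0], "turn": [0, 0, 0]}
    - {"claw": 0, "linear": [-3, 0, 0], "turn": [0, 0, 0]}

```text
time_s: 12.0
ee_pos: [0.5881, -0.0411, 0.2286]
eef_rot: [-3.139, 0.006, 0.141]
force: [-0.9, 0.3, 0.3]
grip_width: 0.0006
```

>>> play_rows:
  moves:
    - {"claw": 0, "linear": [-1, 0, 0], "turn": [0, 0, 0]}
    - {"claw": 0, "linear": [-2, 0, 0], "turn": [0, 0, 0]}
    - {"claw": 0, "linear": [-2, 0, 0], "turn": [0, 0, 0]}

```text
time_s: 12.38
ee_pos: [0.586, -0.0414, 0.2287]
eef_rot: [-3.139, 0.006, 0.141]
force: [0.7, 0.2, 0.6]
grip_width: 0.0004
```

```bash
python3 - <<'E'
from station import vision
import cv2
a=vision.camera("scene");cv2.imwrite("pics/s8.png",cv2.resize(a[110:240,180:300],None,fx=4.6,fy=4.6,interpolation=cv2.INTER_CUBIC))
E
python3 go.py "[74,0,228]"
```

```text
t 12.43 tcp clamp mm [7.570e+01 1.000e-01 2.287e+02] rot [-3.139  0.006  0.141] F [ 0.5 -0.5 -0.2] q [-0.13  0.37  1.37  0.    1.41  1.3 ]
turn [-0.002  0.006 -0.001]
[74,0,228] world [ 0.584 -0.042  0.228] lin [-1.7  0.1  0.7]
```

View pics/s8.png

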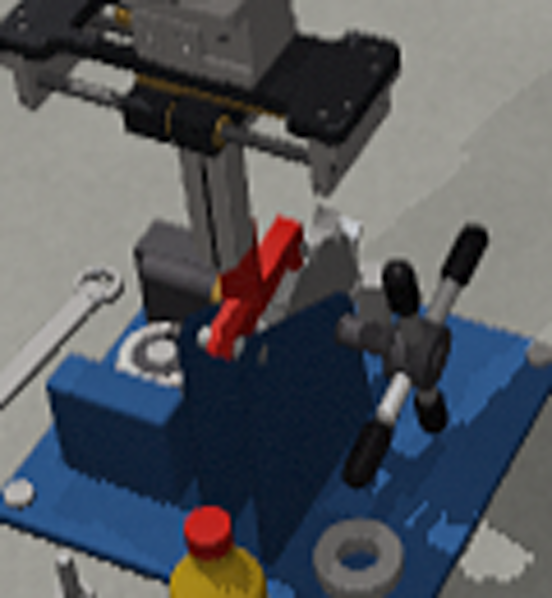

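The nose, at (288,220), is near its seated picture, but there is no stop force yet. I'll creep on until the force rises.

>>> play_rows:
  moves:
    - {"claw": 0, "linear": [-1, 0, 0], "turn": [0, 0, 0]}
    - {"claw": 0, "linear": [-2, 0, 0], "turn": [0, 0, 0]}

```text
time_s: 12.68
ee_pos: [0.5848, -0.0416, 0.2287]
eef_rot: [-3.139, 0.004, 0.141]
force: [12.1, 0.9, -5.8]
grip_width: 0.0008
```

>>> play_rows:
  moves:
    - {"claw": 0, "linear": [-1, 0, 0], "turn": [0, 0, 0]}
    - {"claw": 0, "linear": [-1, 0, 0], "turn": [0, 0, 0]}

```text
time_s: 12.92
ee_pos: [0.5848, -0.0416, 0.2287]
eef_rot: [-3.139, 0.001, 0.141]
force: [10.6, 1.0, -4.4]
grip_width: 0.0006
```

The force rose firmly to 12 N at clamp x 74.5 (74 expected when seated). Backing off and checking.

>>> play_rows:
  moves:
    - {"claw": 0, "linear": [6, 0, 0], "turn": [0, 0, 0]}
    - {"claw": 0, "linear": [14, 0, 0], "turn": [0, 0, 0]}
    - {"claw": 0, "linear": [20, 0, -30], "turn": [0, 0, 0]}
    - {"claw": 0, "linear": [20, 0, -80], "turn": [0, 0, 0]}
    - {"claw": 0, "linear": [20, 0, -110], "turn": [0, 0, 0]}
    - {"claw": 0, "linear": [-20, 20, -115], "turn": [0, 0, 0]}
    - {"claw": 0, "linear": [-60, 60, -115], "turn": [0, 0, 0]}
    - {"claw": 0, "linear": [-100, 100, -115], "turn": [0, 0, 0]}

```text
time_s: 13.92
ee_pos: [0.4991, -0.1558, 0.3437]
eef_rot: [-3.14, 0.001, 0.142]
force: [-0.0, -0.7, -0.1]
grip_width: 0.0004
```

>>> play_rows:
  moves:
    - {"claw": 0, "linear": [-40, 40, 0], "turn": [0, 0, 0]}
    - {"claw": 0, "linear": [-80, 80, 0], "turn": [0, 0, 0]}
    - {"claw": 0, "linear": [-120, 120, 0], "turn": [0, 0, 0]}
    - {"claw": 0, "linear": [-160, 160, 0], "turn": [0, 0, 0]}
    - {"claw": 0, "linear": [-170, 200, 0], "turn": [0, 0, 0]}
    - {"claw": 0, "linear": [-170, 240, 0], "turn": [0, 0, 0]}
    - {"claw": 0, "linear": [-170, 240, 0], "turn": [0, 0, 0]}

```text
time_s: 14.8
ee_pos: [0.3644, -0.4192, 0.3422]
eef_rot: [-3.138, 0.003, 0.14]
force: [1.2, -0.2, 0.3]
grip_width: 0.0001
```

```bash
python3 - <<'E'
from station import vision,get_obs
import cv2,numpy as np
a=vision.camera("scene");b=cv2.imread("pics/scene0.png")
f=lambda i:cv2.resize(i[140:215,205:295],None,fx=4.4,fy=5.5,interpolation=cv2.INTER_CUBIC)
cv2.imwrite("pics/s9.png",np.hstack([f(b),f(a)]))
t=vision.camera("top");c=cv2.imread("pics/top0.png")
g=lambda i:cv2.resize(i[150:310,220:420],None,fx=2,fy=2)
cv2.imwrite("pics/t9.png",np.hstack([g(c),g(t)]))
def red(i):
    h=cv2.cvtColor(i[160:190,205:275],cv2.COLOR_BGR2HSV)
    m=(((h[...,0]<8)|(h[...,0]>172))&(h[...,1]>140)&(h[...,2]>60)); return m
m0,m1=red(b),red(a);print(m0.sum(),m1.sum(),(m0^m1).sum(),[np.argwhere(m).mean(0).round(2) for m in(m0,m1)])
print(get_obs()["ee_pos"],get_obs()["force"])
E
```

```text
300 307 9 [array([10.7 , 28.14]), array([10.7, 28.2])]
[ 0.36472589 -0.41724401  0.3431397 ] [-0.71937061  0.32826136 -0.33844803]
```

View pics/s9.png

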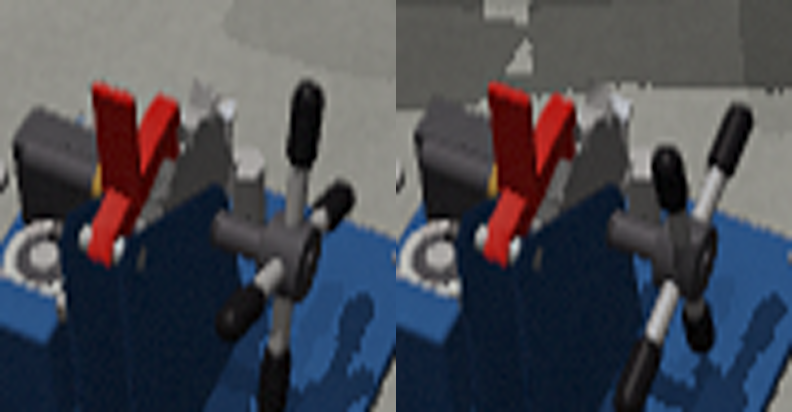

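View pics/t9.png

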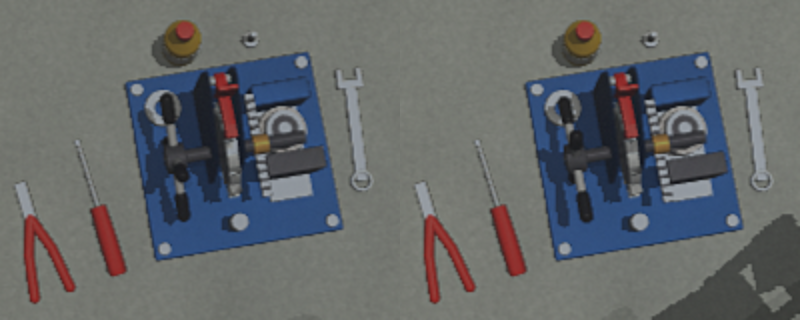

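The pawl outline matches the seated start picture (mask centroid within 0.1 px), the wheel is one notch back, and the loose parts haven't moved.

```bash
python3 -c "
from station import hand_in
print(hand_in())"
```

```text
the job is handed in; nothing more can be done
None
```

The clamp hub is let off one notch and the job is handed in at about 15 s of the 51 s allowed. `hand_in()` gives no verdict, so the results below are from my own checks.

- **What I did:** With the closed fingertips I tipped the pawl up to about 0.6 rad. I then pushed the top spoke back from about -21° to +12–13° (wheel joint about 0.5 rad). Last, I pushed the pawl down until it met a firm stop at about 12 N, and moved the arm clear.
- **Pawl:** Its red outline matches the starting seated picture, with the centroid within 0.1 px and 9 of about 300 pixels differing. The fingertip stopped at clamp x 74.5 mm, against 74 mm expected when seated.
- **Wheel:** The spoke stands inside the range where the pawl seats freely. The wheel angle comes from pixel comparison only, so it is good to a few degrees.
- **Loose parts:** In before-and-after top views, every tool and part I could see lies where it began. I compared those by eye rather than measuring them.
- **Forces and disagreements:** The highest force in my readings was about 13 N. The pose fit gave a first spoke lean of 16°, outside the stated 19–25°. Checking all four spoke ends gave about 21°, which is the figure I used.

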